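Lock a T-bolt into a machinist's fixture plate

TASK

Take the T-bolt with the bar handle, lower its T-head through the long slot in the raised fixture plate, then give it a quarter turn so that the head locks crosswise under the plate. Let go with its flange resting flat on the plate, and leave the similar screw with the round knob standing where it is.

Things in the scene. Friction and masses are not known exactly. Their poses are not given: they have to be found in the camera images.
- tbolt: Steel T-bolt (sizes in mm), 80 tall, 0.3-0.5 kg, standing loose on its head. Origin: centre of the head's underside; z up the stem, x along the head. Head: bar 56 (x) by 24 by 14 high. Stem 14 dia. Round flange 60 dia, z = 36 to 44. Neck 16 dia. Bar handle z = 58 to 80, 66 long (x) by 16 wide (y), parallel to the head: grip it across the 16 mm from above. A half turn makes no difference.
- slot (a point): Centre of the long slot, at the top face of the fixture plate, 60 mm above the bench. x along the slot, z up. Slot 70 mm (x) by 36 mm (y), right through the 14 mm plate; the free space of 46 mm below lets the head turn either way. With the flange resting on the plate the T-bolt's origin is 36 mm below this point and its head's top 8 mm below the plate.
- fixture: Aluminium plate 160 mm (x) by 240 mm (y) on two risers, fixed to the bench. Origin: centre of its footprint on the bench, z up; top at z = 60 mm. Slot at y = -55 mm, along x. Not used here: a round hole of 36 mm diameter at y = +14 mm, and a low grey vise from y = +47 to +117 mm, reaching z = 91 mm.
- foot_screw: Look-alike to leave alone: steel screw with the same height (80 mm) and flange (60 mm), standing loose on the bench, but with a round foot of 54 mm diameter and a round knob of 46 mm diameter instead of bars. Origin: centre of its foot's underside, z up.
There are look-alikes about, which are no part of the job. Leave any turquoise or yellow look-alike of the tbolt alone.

How it is judged:
By the outcome, as a careful person would: the job done as asked, in the order asked, and still so for the second after the job is handed in, with the robot touching nothing.
It also fails if it takes over 42 s, if anything falls off the work surface, if the arm or the gripper's body presses on something with over 40 N, if the wrist force passes 120 N, or if a joint passes its speed limit or range.

ROBOT

A 6-joint arm with a two-finger parallel gripper is mounted at the origin on the work surface. World frame = base frame: x ahead of the robot, y to its left, z up, the work surface at z = 0. Lengths are in mm, angles in degrees, forces in N, time in s.
With the tool pointing down it reaches from about 350 to 850 mm from the base axis. Payload 8.1 kg.
Tool frame: the origin (TCP) lies midway between the tips of the shut fingers; the grasp point (between the pads) lies 19 mm behind it (r.grip_depth is the distance from the TCP to the grasp point, in mm); z points along the fingers, y is the direction in which the jaws open and shut (so a half turn about z gives the same grasp; the last joint's range is limited). The gripper opens to 85 mm and grips with 20 to 120 N. Pads are 22 mm wide; open, the fingers measure 114 mm over their backs; the gripper's body (76 mm by 85 mm) begins 54 mm behind the grasp point. The pads swing forward as they close: fully open they stand 13 mm farther back than shut.
Start: joints at [-71.757, 7.471, 85.268, -0, 87.261, -4.893], TCP at [235.769, -551.741, 231.292] pointing down, gripper open.
Joint ranges: [-169.43, 169.43], [-51.17, 129.36], [1.28, 143.12], [-76.62, 256.62], [0, 156.53], [-152.29, 152.29]. Speed limits (degrees/s): [136.94, 136.94, 159.86, 180, 180, 180].

INTERFACE

Orientations are given as [roll, pitch, yaw] about the fixed x, y, z axes, in that order (R = Rz(yaw) Ry(pitch) Rx(roll)).
In Python, from bench import r, imaging gives the robot as it stands.
- The arm moves only by the shell command python3 -m creep 'ROWS' [FORCE]. ROWS is text: rows parted by semicolons, each of 7 numbers parted by spaces: the shift along the tool's x, y, z in cm, then the turn, a rotation vector about the tool's x, y, z in degrees, then the finger opening in cm, from 0 to 8.54. In form: dx dy dz ax ay az gripper; .... A call has 1 to 20 rows; each row is the pose to reach, as a shift and turn from the pose measured when the call began, along the tool's axes at that moment; what a row does not reach only later rows make up. A row lasts 1/10 s, in which the tool goes at most 50 mm and 8.59 degrees, less where a joint would pass 70% of its speed; a pose out of reach is approached as far as the arm can. A call with a gripper value outside its range is refused whole. The fingers move at their own pace and stop on an object; FORCE is the grip in N (left out, the last holds). Time passes only in rows, so rows that repeat a pose let the fingers close. It gives the time, the measured TCP pose, the force and the opening at its end, in the units of the state.
- r.sense(): the state, without advancing time (a new reading comes with each control period).
- imaging.snapshot(name): name is "side" or "top"; returns the picture (384x512x3 uint8, red, green, blue); there is no depth.
- imaging.camera_info(name): a dict with "camera_matrix" (3x3 intrinsics, pixels), "k1" (the pictures are not rectified: a ray, as slopes to the right and down, at radius r is drawn at 1 + k1 r^2 times it, then the intrinsics apply), "R" (3x3) and "t" (3): a world point X has camera coordinates R X + t. Camera axes: x right, y down, z forward; pixel columns grow to the right and rows downward; lengths in mm; the calibration is good to about 2 mm. A picture is of the moment at which its call begins. camera_info takes no time and is no camera call.
- r.hand_in(): hands the job in, once; it reports no verdict.
The state is a dict: "time": time; "joint_pos": joint angles; "qd": joint speeds; "joint_efforts": joint torques, N m; "tool_pos": TCP position; "tcp_rot": TCP orientation; "ft_force": force on the tool from outside, world axes, zero at the start; "wrist_torque": the same for the moment, N m; "finger_gap": finger opening in mm.
Only numpy, scipy, OpenCV 4.12 (cv2) and the standard library are available. Lean on these libraries where they do the work, as an engineer would, in place of code of your own. Each camera call takes 0.05 s, during which the arm holds its last target.

## Working session

There is one attempt and no reset: what is moved stays moved. The work goes in short steps, Python scripts to look and compute and a shell command to move; the robot and the scene stay as the last step left them, time stands still between calls to the robot, and variables do not carry over. Pictures are saved under pics/ and viewed, and the job is handed in when it is done.

```bash
ls; mkdir -p pics; python3 - <<'E'
from bench import r, imaging
import cv2
for n in ("side","top"):
    im=imaging.snapshot(n); cv2.imwrite(f"pics/{n}0.png",im[:,:,::-1])
    c=imaging.camera_info(n); print(n,c)
print(r.sense())
E
```

```text
pics
side {'camera_matrix': array([[366.93107702,   0.        , 256.43979315],
       [  0.        , 366.93107702, 190.14172731],
       [  0.        ,   0.        ,   1.        ]]), 'k1': -0.09663331506778992, 'R': array([[-0.98567401, -0.16720943, -0.02208525],
       [-0.08219762,  0.59057536, -0.80278534],
       [ 0.14727628, -0.78946928, -0.595859  ]]), 't': array([528.40508777, 130.287895  , 840.91410177])}
top {'camera_matrix': array([[347.27186372,   0.        , 259.82063186],
       [  0.        , 347.27186372, 190.21946972],
       [  0.        ,   0.        ,   1.        ]]), 'k1': 0.02872940725497949, 'R': array([[-0.01505518, -0.99987773, -0.00422723],
       [-0.9917919 ,  0.01547003, -0.12692321],
       [ 0.12697308,  0.00228168, -0.99190354]]), 't': array([-59.06780557, 541.4322715 , 902.63260894])}
{'time': 0.1, 'joint_pos': array([-7.17572406e+01,  7.51042203e+00,  8.53237211e+01, -1.18835152e-03,
        8.72614780e+01, -4.89122270e+00]), 'qd': array([ 0.00048869, -0.03793757, -0.10205602, -0.00579187, -0.04793275,
        0.10622938]), 'joint_efforts': array([ 2.08136320e-03, -5.70951784e+01, -5.01943839e+01, -1.79194844e-04,
        8.17164924e-03, -6.21701338e-05]), 'tool_pos': array([ 235.60433726, -551.26509418,  230.34654228]), 'tcp_rot': array([-1.79904626e+02, -6.97048705e-03,  2.31340340e+01]), 'ft_force': array([0.32978916, 0.46236815, 0.71852735]), 'wrist_torque': array([ 0.04076801,  0.02123983, -0.02494474]), 'finger_gap': 85.71842393760622}
```

View pics/side0.png

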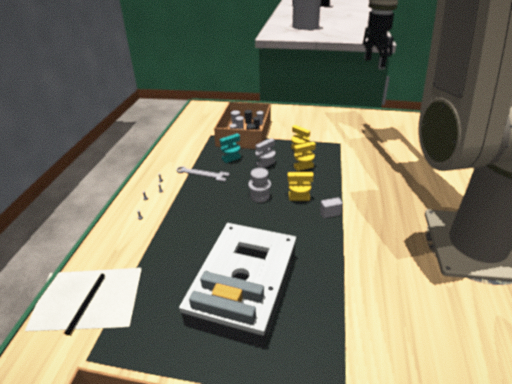

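View pics/top0.png

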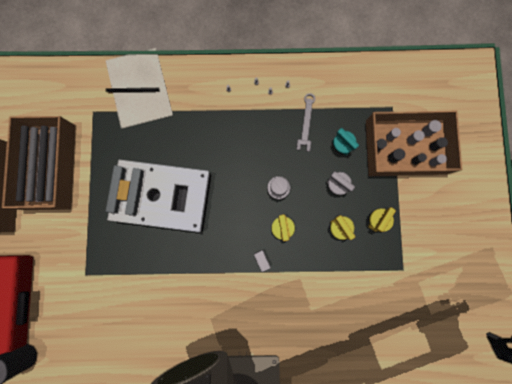

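The side view shows the grey T-bolt at about (265,152), the round-knob screw at (260,184) and the slot at (250,248). In the top view they are at about (341,184), (279,187) and (180,198). The turquoise and yellow look-alikes stand near the T-bolt. I'll measure on enlarged crops.

```bash
cat > h.py <<'E'
import numpy as np, cv2
from bench import imaging
def ray(n,uv):
    c=imaging.camera_info(n); K=c["camera_matrix"]; k=c["k1"]
    d=np.array([(uv[0]-K[0,2])/K[0,0],(uv[1]-K[1,2])/K[1,1]]); s=d.copy()
    for _ in range(30): s=d/(1+k*(s@s))
    R=np.array(c["R"]);t=np.array(c["t"])
    return -R.T@t, R.T@np.array([s[0],s[1],1.])
def onz(n,uv,z):
    o,d=ray(n,uv); return o+d*(z-o[2])/d[2]
def proj(n,X):
    c=imaging.camera_info(n);K=c["camera_matrix"]; p=np.array(c["R"])@X+np.array(c["t"]);s=p[:2]/p[2];s=s*(1+c["k1"]*(s@s));return K[:2,:2]@s+K[:2,2]
def tri(u1,u2):
    o1,d1=ray("top",u1);o2,d2=ray("side",u2)
    d1/=np.linalg.norm(d1);d2/=np.linalg.norm(d2)
    s=np.linalg.lstsq(np.c_[d1,-d2],o2-o1,rcond=None)[0]
    a,b=o1+s[0]*d1,o2+s[1]*d2
    return (a+b)/2,np.linalg.norm(a-b)
E
python3 - <<'E'
import cv2,numpy as np
t=cv2.imread("pics/top0.png");s=cv2.imread("pics/side0.png")
a=cv2.resize(t[160:208,315:367],None,fx=7,fy=7,interpolation=cv2.INTER_CUBIC)
b=cv2.resize(s[130:175,240:292],None,fx=7,fy=7,interpolation=cv2.INTER_CUBIC)
cv2.imwrite("pics/bolt.png",np.hstack([cv2.copyMakeBorder(x,0,336-x.shape[0],0,10,0) for x in(a,b)]))
a=cv2.resize(t[150:240,100:220],None,fx=6,fy=6,interpolation=cv2.INTER_CUBIC)
cv2.imwrite("pics/fix.png",a)
E
```

```text
(no output)
```

View pics/bolt.png

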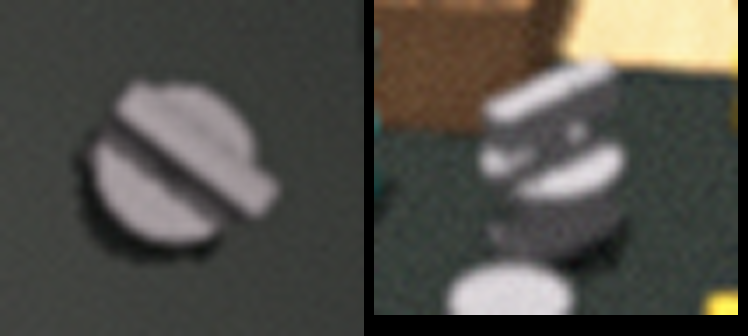

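View pics/fix.png

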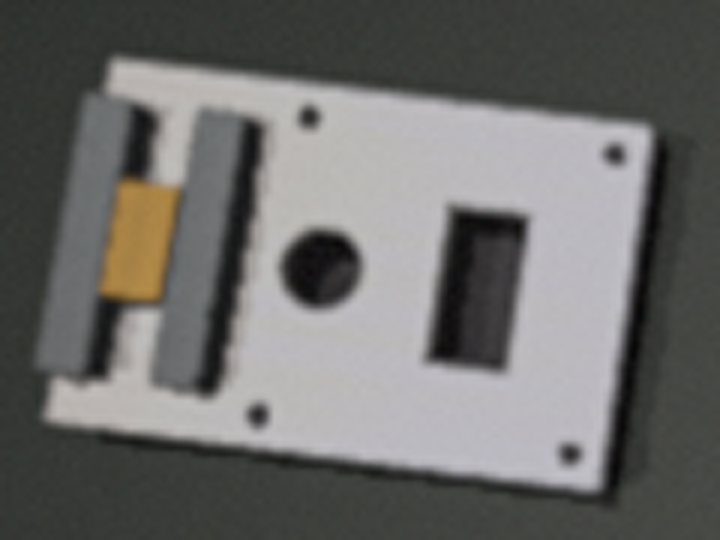

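The crop shows the T-bolt handle's top face with corners near (137,82), (117,110), (262,217) and (280,187). The slot is the dark quadrilateral at (450,207), (528,213), (506,370), (427,360) in its crop.

```bash
python3 - <<'E'
import cv2,numpy as np
from h import *
def px(x,y,x0,y0,f): return np.array([x0+(x+.5)/f-.5,y0+(y+.5)/f-.5])
c=[px(x,y,315,160,7) for x,y in((137,82),(117,110),(262,217),(280,187))]
P=np.array([onz("top",p,80) for p in c])[:,:2];print("handle",P,"ctr",P.mean(0))
print("sides",[np.linalg.norm(P[i]-P[i-1]) for i in range(4)])
d=(P[2]+P[3]-P[0]-P[1]);print("yaw",np.degrees(np.arctan2(d[1],d[0])))
m=P.mean(0);print("in side",proj("side",np.r_[m,80]), "side handle top face px", px(0,0,0,0,1))
# side handle corners: crop x-374
cs=[px(x-374,y,240,130,7) for x,y in((486,105),(594,62),(615,72),(492,124))]
S=np.array([onz("side",p,80) for p in cs])[:,:2];print("side handle",S,S.mean(0))
# flange, side+top
# slot
for n,roi,f in(("top",(172,178,192,220),.75),("side",(225,235,280,265),.75)):
    im=cv2.imread(f"pics/{n}0.png");g=cv2.cvtColor(im,cv2.COLOR_BGR2GRAY)
    x0,y0,x1,y1=roi;G=cv2.resize(g[y0:y1,x0:x1],None,fx=8,fy=8,interpolation=cv2.INTER_CUBIC)
    cv2.imwrite(f"pics/slot_{n}.png",G)
    thr=(int(np.percentile(G,10))+int(np.percentile(G,90)))//2+15
    k=[q for q in cv2.findContours((G<thr).astype(np.uint8),0,1)[0]];q=max(k,key=cv2.contourArea)
    W=np.array([onz(n,px(a,b,x0,y0,8),60)[:2] for a,b in q[:,0]],np.float32)
    print(n,thr,cv2.minAreaRect(W))
im=cv2.imread("pics/top0.png");g=cv2.cvtColor(im,cv2.COLOR_BGR2GRAY)
q=[px(x,y,100,150,6) for x,y in((450,207),(528,213),(506,370),(427,360))]
W=np.array([onz("top",p,60)[:2] for p in q]);print(W,W.mean(0))
q=[px(x,y,100,150,6) for x,y in((108,58),(655,125),(607,494),(42,420))]
W=np.array([onz("top",p,60)[:2] for p in q]);print("plate",W,[np.linalg.norm(W[i]-W[i-1]) for i in range(4)],W.mean(0))
print("foot",onz("top",(279,187),80))
E
```

```text
handle [[ 580.83420922 -259.7679106 ]
 [ 570.50794512 -252.00466555]
 [ 530.03907035 -303.15861642]
 [ 540.99381238 -310.24644033]] ctr [ 555.59375927 -281.29440822]
sides [np.float64(64.30660295780359), np.float64(12.918966824619371), np.float64(65.22619500447975), np.float64(13.047743889735488)]
yaw -128.31554258362624
in side [265.13301062 141.48960131] side handle top face px [0. 0.]
side handle [[ 580.86734651 -259.19447608]
 [ 540.75225102 -302.43873625]
 [ 530.57674536 -294.74039658]
 [ 575.67017133 -243.71877648]] [ 556.96662855 -275.02309635]
top 122 ((521.1629028320312, 144.16738891601562), (36.414920806884766, 69.9831771850586), 81.61259460449219)
side 158 ((521.2249755859375, 145.92752075195312), (33.99264907836914, 69.0452880859375), 81.91399383544922)
[[556.93173849 156.31111356]
 [553.74918431 122.18398147]
 [485.09760776 130.91060051]
 [489.99089016 165.16761676]] [521.44235518 143.64332808]
plate [[625.63642844 307.56945401]
 [592.04494869  66.74568748]
 [431.00207763  86.76695921]
 [466.82195134 329.94103873]] [np.float64(160.38243650161232), np.float64(243.1552467841421), np.float64(162.28264738613416), np.float64(245.79808034700577)] [528.87635152 197.75578486]
foot [ 542.18875493 -116.83467535   80.        ]
```

Both views agree on the slot: about (521, 144.5), long axis at yaw −8, size 70×36, which matches the plate geometry. The T-bolt handle centre is at about (555.6, −281.3), yaw 51.7, measured 65×13. Next I compute the first move.

```bash
cat >> h.py <<'E'
from scipy.spatial.transform import Rotation as Ro
def plan(x,y,z,yaw):
    from bench import r
    s=r.sense(); A=Ro.from_euler("xyz",s["tcp_rot"],degrees=True);B=Ro.from_euler("xyz",[180,0,yaw],degrees=True)
    print("shift cm",np.round(A.inv().apply(np.array([x,y,z])-s["tool_pos"])/10,2),"rv",np.round((A.inv()*B).as_rotvec(degrees=True),2))
E
python3 -c "
from h import plan
plan(555.6,-281.3,160,51.7)"
```

```text
shift cm [ 40.03 -12.24   7.06] rv [ -0.09  -0.03 -28.57]
```

```bash
python3 -m creep '2 -0.6 0 0 0 -1.5 8.5;5 -1.5 0 0 0 -4 8.5;9 -2.8 0 0 0 -7 8.5;13 -4 0.5 0 0 -10 8.5;17 -5.2 1 0 0 -13 8.5;21 -6.4 2 0 0 -16 8.5;25 -7.6 3 0 0 -19 8.5;29 -8.9 4 0 0 -22 8.5;33 -10.1 5 0 0 -25 8.5;36 -11 6 0 0 -27 8.5;38.5 -11.8 6.7 -0.1 0 -28 8.5;39.6 -12.1 7 -0.1 0 -28.6 8.5;40.03 -12.24 7.06 -0.1 0 -28.6 8.5;40.03 -12.24 7.06 -0.1 0 -28.6 8.5;40.03 -12.24 7.06 -0.1 0 -28.6 8.5' 70
python3 - <<'E'
from h import *
import cv2
plan(555.6,-281.3,51,51.7)
t=imaging.snapshot("top")[:,:,::-1];s=imaging.snapshot("side")[:,:,::-1]
a=cv2.resize(t[130:230,290:410],None,fx=3,fy=3,interpolation=cv2.INTER_CUBIC)
b=cv2.resize(s[90:190,200:320],None,fx=3,fy=3,interpolation=cv2.INTER_CUBIC)
cv2.imwrite("pics/a1.png",np.hstack([a,b]))
E
```

```text
time: 1.6
tool_pos: [555.1, -282.4, 160.5]
tcp_rot: [180.0, -0.0, 51.7]
ft_force: [-0.7, 0.2, -0.2]
finger_gap: 85.0
shift cm [ 0.12 -0.03 10.95] rv [ 0.05 -0.01 -0.04]
```

View pics/a1.png

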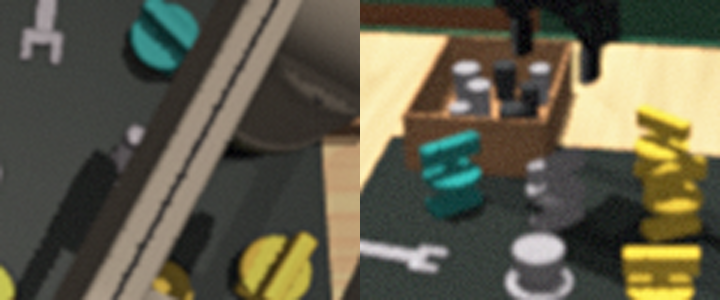

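The open fingers, at (520,45) and (595,70) in the crop, straddle the T-bolt below them at about (557,175). I'll descend, close and check before lifting.

```bash
python3 -m creep '0.1 0 1.5 0 0 0 8.5;0.1 0 4 0 0 0 8.5;0.1 0 6.5 0 0 0 8.5;0.1 0 8.5 0 0 0 8.5;0.12 -0.03 9.7 0 0 0 8.5;0.12 -0.03 10.5 0 0 0 8.5;0.12 -0.03 10.9 0 0 0 7.5;0.12 -0.03 10.95 0 0 0 5;0.12 -0.03 10.95 0 0 0 3;0.12 -0.03 10.95 0 0 0 1;0.12 -0.03 10.95 0 0 0 0.5;0.12 -0.03 10.95 0 0 0 0.5;0.12 -0.03 10.95 0 0 0 0.5;0.12 -0.03 10.95 0 0 0 0.5;0.12 -0.03 10.95 0 0 0 0.5' 70
python3 - <<'E'
from h import *
import cv2
s=imaging.snapshot("side")[:,:,::-1]
cv2.imwrite("pics/a2.png",cv2.resize(s[90:190,200:320],None,fx=6,fy=6,interpolation=cv2.INTER_CUBIC))
E
```

```text
time: 3.2
tool_pos: [555.9, -281.4, 52.0]
tcp_rot: [179.9, -0.0, 51.7]
ft_force: [-2.1, 2.3, 6.1]
finger_gap: 14.9
```

View pics/a2.png

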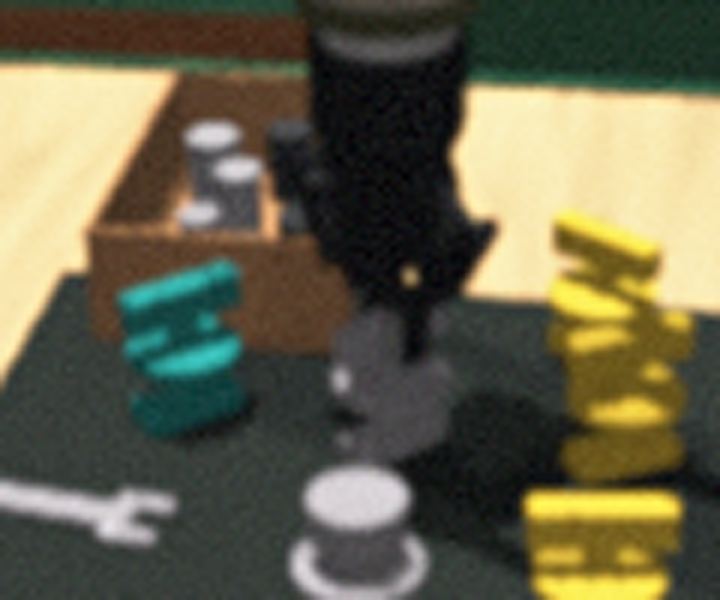

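The jaws have stopped at 14.9 mm, which fits the 16 mm handle, and the bolt stands upright between them at crop (400,380). I'll lift it straight up and then check that it is held.

```bash
python3 -m creep '0 0 -0.3 0 0 0 0.5;0 0 -1 0 0 0 0.5;0 0 -2.5 0 0 0 0.5;0 0 -4.5 0 0 0 0.5;0 0 -6.5 0 0 0 0.5;0 0 -8.5 0 0 0 0.5;0 0 -10.5 0 0 0 0.5;0 0 -12 0 0 0 0.5;0 0 -12.8 0 0 0 0.5;0 0 -13 0 0 0 0.5;0 0 -13 0 0 0 0.5' 100
python3 - <<'E'
from h import *
import cv2
s=imaging.snapshot("side")[:,:,::-1]
cv2.imwrite("pics/a3.png",cv2.resize(s[60:190,200:320],None,fx=4,fy=4,interpolation=cv2.INTER_CUBIC))
plan(521.2,144.5,180,-8.1)
E
```

```text
time: 4.35
tool_pos: [555.6, -281.3, 181.7]
tcp_rot: [179.9, -0.0, 51.7]
ft_force: [-0.3, 0.7, -5.1]
finger_gap: 14.3
shift cm [ 31.26 -29.07   0.1 ] rv [-1.000e-02 -1.000e-02  5.975e+01]
```

View pics/a3.png

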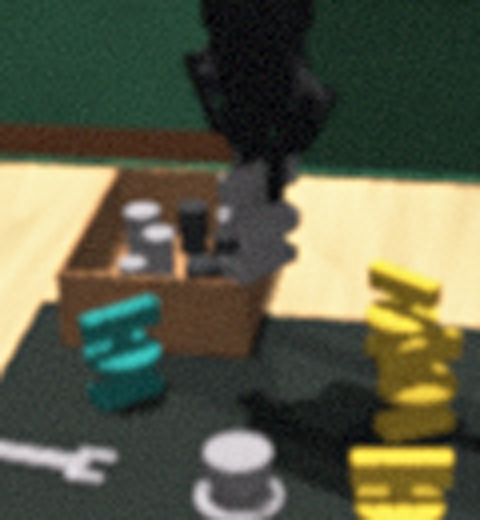

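The bolt hangs clear of the mat at crop (258,225), and the force shows about 5 N of weight. I'll carry it over to above the slot.

```bash
python3 -m creep '0.3 -0.3 0 0 0 0.6 0.5;0.9 -0.9 0 0 0 1.8 0.5;2.2 -2 0 0 0 4 0.5;3.8 -3.5 0 0 0 7 0.5;5.6 -5.2 0 0 0 11 0.5;7.5 -7 0 0 0 14 0.5;9.7 -9 0 0 0 18 0.5;11.9 -11 0 0 0 23 0.5;14.1 -13.1 0 0 0 27 0.5;16.3 -15.1 0 0 0 31 0.5;18.4 -17.2 0 0 0 35 0.5;20.6 -19.2 0 0 0 39 0.5;22.8 -21.2 0 0 0 44 0.5;25 -23.3 0 0 0 48 0.5;26.9 -25 0 0 0 51 0.5;28.4 -26.5 0 0 0 54 0.5;29.7 -27.6 0 0 0 57 0.5;30.6 -28.5 0 0 0 58.7 0.5;31.1 -28.9 0.1 0 0 59.5 0.5;31.26 -29.07 0.1 0 0 59.75 0.5'
python3 -m creep '0 0 0 0 0 0 0.5;0 0 0 0 0 0 0.5'
python3 - <<'E'
from h import *
import cv2
s=imaging.snapshot("side")[:,:,::-1];t=imaging.snapshot("top")[:,:,::-1]
cv2.imwrite("pics/a4s.png",cv2.resize(s[130:290,160:340],None,fx=4,fy=3.7,interpolation=cv2.INTER_CUBIC)[:600])
cv2.imwrite("pics/a4t.png",cv2.resize(t[130:270,80:260],None,fx=4,fy=4,interpolation=cv2.INTER_CUBIC))
plan(521.2,144.5,180,-8.1)
E
```

```text
time: 6.4
tool_pos: [520.6, 145.0, 179.1]
tcp_rot: [180.0, 0.1, -8.1]
ft_force: [-0.4, -1.8, -3.9]
finger_gap: 14.6
time: 6.6
tool_pos: [520.4, 144.4, 178.7]
tcp_rot: [180.0, 0.1, -8.1]
ft_force: [-0.7, -0.0, -5.0]
finger_gap: 14.6
shift cm [ 0.05 -0.02 -0.1 ] rv [0.03 0.07 0.01]
```

View pics/a4s.png

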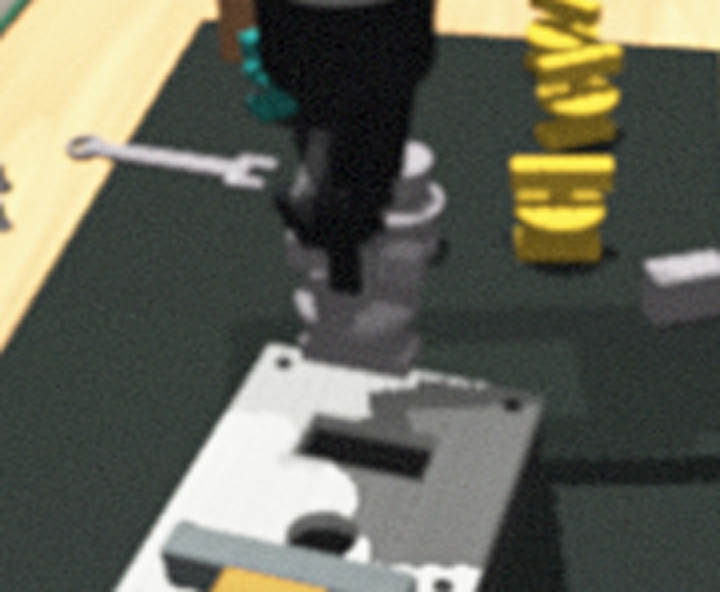

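View pics/a4t.png

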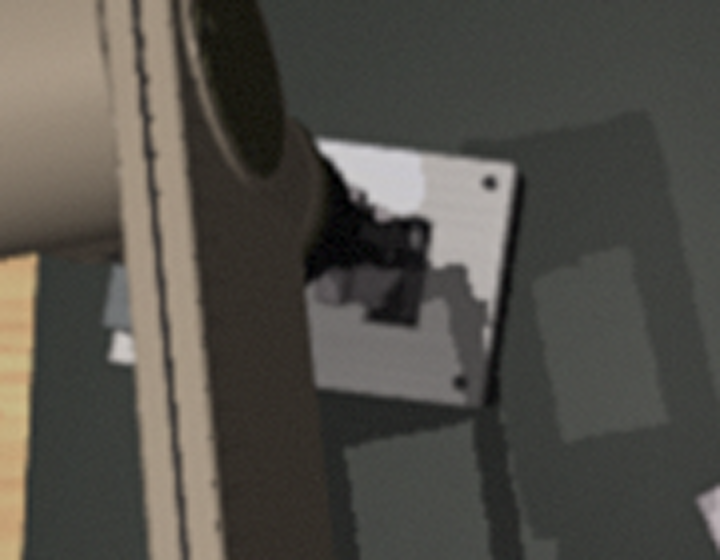

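In the side crop the bolt hangs upright above the slot. Its head's lower front edge runs from (305,357) to (410,372). I'll compare that with where the edge should project.

```bash
python3 - <<'E'
from h import *
R=Ro.from_euler("z",-8.1,degrees=True)
o=np.array([520.4,144.4,126.7])
for l in([-28,12,0],[28,12,0],[-28,12,14],[28,12,14],[-33,8,58],[33,8,58],[-33,8,80],[33,8,80]):
    p=proj("side",o+R.apply(l)); print(l,(p-[160,130])*[4,3.7])
print(onz("side",(160+305/4,130+357/3.7),126.7),onz("side",(160+410/4,130+372/3.7),126.7))
for u in((305,357),(410,372)): print(R.inv().apply(onz("side",(160+u[0]/4,130+u[1]/3.7),126.7)-o))
E
```

```text
[-28, 12, 0] [409.500169   379.80808153]
[28, 12, 0] [301.37951945 359.48252694]
[-28, 12, 14] [409.14461065 360.05170388]
[28, 12, 14] [299.74592285 339.87360005]
[-33, 8, 58] [420.82603311 291.55844536]
[33, 8, 58] [287.47667442 268.67803269]
[-33, 8, 80] [420.45227663 256.92296888]
[33, 8, 80] [284.53797021 234.4668731 ]
[548.4466899  150.14310943 126.7       ] [495.05642738 154.26176572 126.7       ]
[ 2.69576753e+01  9.63762736e+00 -1.42108547e-14]
[-2.64802714e+01  6.19244076e+00 -1.42108547e-14]
```

The head is within about 1 mm along x and a few mm across, inside the ±6–7 mm clearance. I'll descend in steps, watching the force.

```bash
python3 -m creep '0.05 0 0.5 0 0 0 0.5;0.05 0 1.5 0 0 0 0.5;0.05 0 3 0 0 0 0.5;0.05 0 4.3 0 0 0 0.5;0.05 0 5.2 0 0 0 0.5;0.05 0 5.7 0 0 0 0.5;0.05 0 5.9 0 0 0 0.5;0.05 0 5.9 0 0 0 0.5'
python3 - <<'E'
from h import *
import cv2
s=imaging.snapshot("side")[:,:,::-1]
cv2.imwrite("pics/a5s.png",cv2.resize(s[170:290,180:320],None,fx=5,fy=5,interpolation=cv2.INTER_CUBIC)[:600])
plan(521.2,144.5,80,-8.1)
E
```

```text
time: 7.5
tool_pos: [521.1, 144.3, 119.9]
tcp_rot: [180.0, 0.1, -8.1]
ft_force: [0.5, -0.5, -4.0]
finger_gap: 14.5
shift cm [-0.02 -0.01  4.04] rv [0.02 0.04 0.01]
```

View pics/a5s.png

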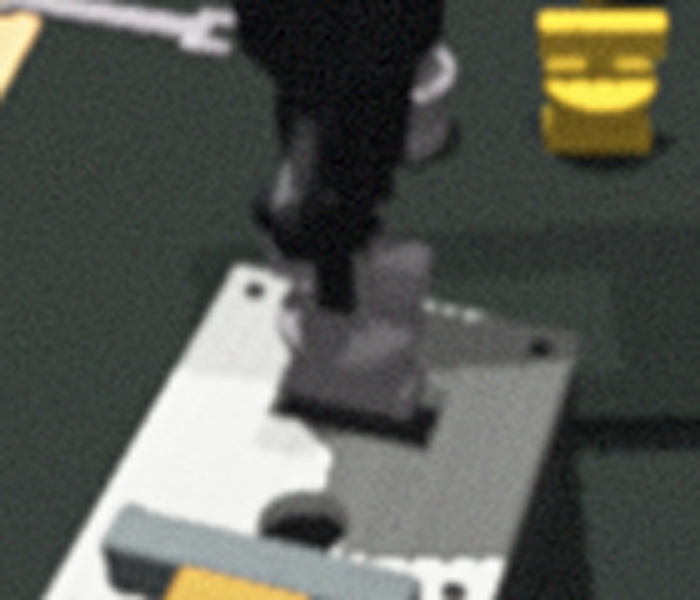

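The head is just above the slot: its edge runs from (285,395) to (415,415), and the dark slot spans (272,410) to (440,445). I'll lower it gently through the plate.

```bash
python3 -m creep '0 0 0.3 0 0 0 0.5;0 0 0.6 0 0 0 0.5;0 0 0.9 0 0 0 0.5;0 0 1.2 0 0 0 0.5;0 0 1.5 0 0 0 0.5;0 0 1.5 0 0 0 0.5'
python3 - <<'E'
from h import *
import cv2
s=imaging.snapshot("side")[:,:,::-1]
cv2.imwrite("pics/a6s.png",cv2.resize(s[170:290,180:320],None,fx=5,fy=5,interpolation=cv2.INTER_CUBIC)[:600])
plan(521.2,144.5,80,-8.1)
E
```

```text
time: 8.15
tool_pos: [520.9, 144.3, 104.7]
tcp_rot: [180.0, 0.1, -8.1]
ft_force: [-1.3, 0.3, -5.3]
finger_gap: 14.4
shift cm [ 0.01 -0.02  2.5 ] rv [0.03 0.08 0.01]
```

View pics/a6s.png

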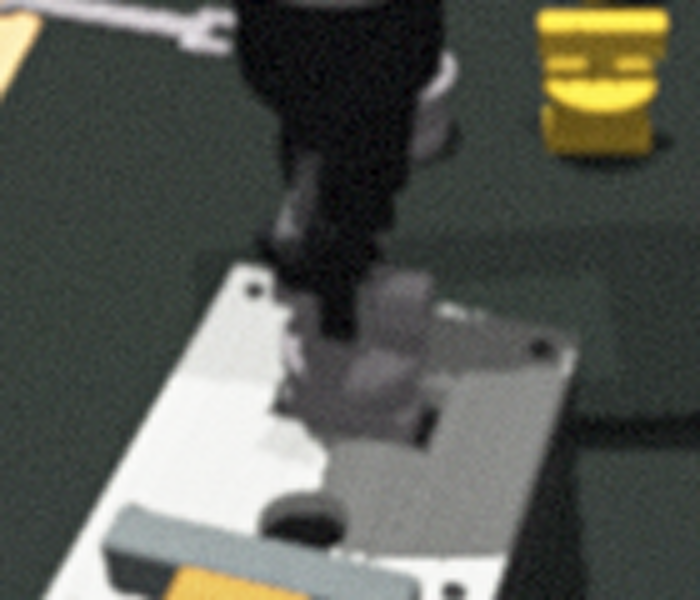

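The head is inside the slot with no contact force, and a gap is visible at (427,425). I'll continue down to just above seating.

```bash
python3 -m creep '0 0 0.3 0 0 0 0.5;0 0 0.6 0 0 0 0.5;0 0 0.9 0 0 0 0.5;0 0 1.2 0 0 0 0.5;0 0 1.5 0 0 0 0.5;0 0 1.8 0 0 0 0.5;0 0 2.1 0 0 0 0.5;0 0 2.35 0 0 0 0.5;0 0 2.5 0 0 0 0.5;0 0 2.5 0 0 0 0.5'
python3 - <<'E'
from h import *
import cv2
s=imaging.snapshot("side")[:,:,::-1]
cv2.imwrite("pics/a7s.png",cv2.resize(s[170:290,180:320],None,fx=5,fy=5,interpolation=cv2.INTER_CUBIC)[:600])
plan(521.2,144.5,79,81.9)
E
```

```text
time: 9.2
tool_pos: [520.9, 144.3, 79.7]
tcp_rot: [180.0, 0.1, -8.1]
ft_force: [-0.9, -0.7, -4.2]
finger_gap: 14.5
shift cm [ 0.02 -0.03  0.09] rv [-5.000e-02  1.000e-01 -8.999e+01]
```

View pics/a7s.png

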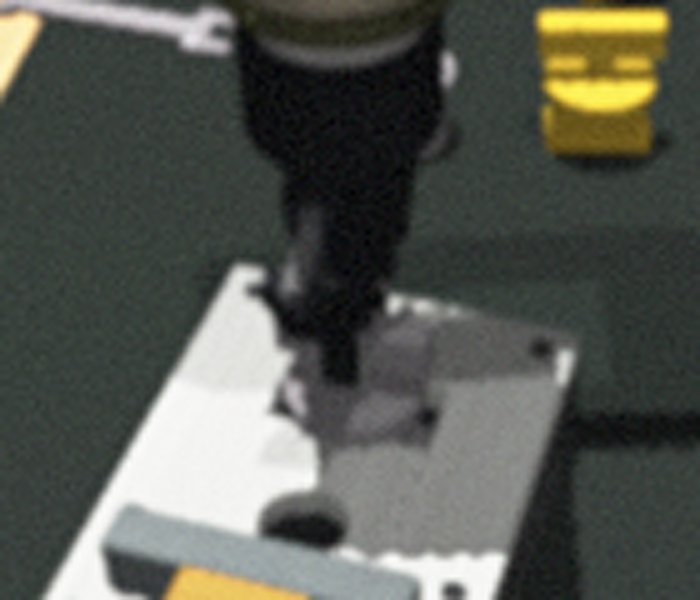

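No contact: the flange sits about 4 mm above the plate and the slot end is visible at (428,415). Now the quarter turn, starting with the first half.

```bash
python3 -m creep '0 0 0 0 0 -2 0.5;0 0 0 0 0 -5 0.5;0 0 0 0 0 -10 0.5;0 0 0 0 0 -15 0.5;0 0 0 0 0 -20 0.5;0 0 0 0 0 -25 0.5;0 0 0 0 0 -30 0.5;0 0 0 0 0 -35 0.5;0 0 0 0 0 -40 0.5;0 0 0 0 0 -43 0.5;0 0 0 0 0 -45 0.5;0 0 0 0 0 -45 0.5'
python3 -c "
from h import *
from bench import r
print(r.sense()['wrist_torque'])
plan(521.2,144.5,79.7,81.9)"
```

```text
time: 10.45
tool_pos: [521.2, 144.3, 80.2]
tcp_rot: [-180.0, 0.1, 36.9]
ft_force: [0.1, -1.4, -5.7]
finger_gap: 14.5
[ 0.00026152 -0.00340619  0.04631118]
shift cm [ 0.01 -0.01  0.05] rv [ -0.05   0.05 -44.96]
```

```bash
python3 -m creep '0 0 0 0 0 -2 0.5;0 0 0 0 0 -5 0.5;0 0 0 0 0 -10 0.5;0 0 0 0 0 -15 0.5;0 0 0 0 0 -20 0.5;0 0 0 0 0 -25 0.5;0 0 0 0 0 -30 0.5;0 0 0 0 0 -35 0.5;0 0 0 0 0 -40 0.5;0 0 0 0 0 -43 0.5;0 0 0 0 0 -45 0.5;0 0 0 0 0 -45 0.5'
python3 - <<'E'
from h import *
import cv2
from bench import r
print(r.sense()['wrist_torque'])
s=imaging.snapshot("side")[:,:,::-1]
cv2.imwrite("pics/a8s.png",cv2.resize(s[170:290,180:320],None,fx=5,fy=5,interpolation=cv2.INTER_CUBIC)[:600])
plan(521.2,144.5,76,81.9)
E
```

```text
time: 11.65
tool_pos: [521.3, 144.4, 80.3]
tcp_rot: [-179.9, 0.0, 81.9]
ft_force: [0.4, -0.2, -6.5]
finger_gap: 14.3
[-0.0134831   0.0109213  -0.03968205]
shift cm [ 0.02 -0.01  0.43] rv [-0.06  0.02 -0.05]
```

View pics/a8s.png

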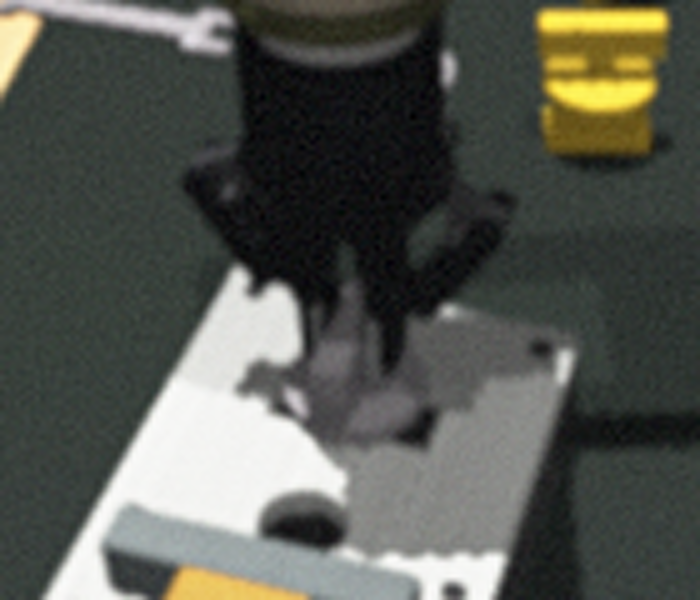

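The handle now points crosswise, end-on to the camera at (350,380), and there was no resisting torque. I'll lower it to seat, watching for the contact force.

```bash
python3 -m creep '0 0 0.1 0 0 0 0.5;0 0 0.2 0 0 0 0.5;0 0 0.3 0 0 0 0.5;0 0 0.35 0 0 0 0.5;0 0 0.35 0 0 0 0.5;0 0 0.35 0 0 0 0.5'
```

```text
time: 12.3
tool_pos: [521.2, 144.3, 76.8]
tcp_rot: [-179.9, 0.0, 81.8]
ft_force: [0.1, 0.5, -4.7]
finger_gap: 14.3
```

```bash
python3 -m creep '0 0 0.05 0 0 0 0.5;0 0 0.1 0 0 0 0.5;0 0 0.1 0 0 0 0.5'; python3 -m creep '0 0 0.03 0 0 0 0.5;0 0 0.06 0 0 0 0.5;0 0 0.06 0 0 0 0.5'
```

```text
time: 12.6
tool_pos: [521.3, 144.4, 76.2]
tcp_rot: [-180.0, 0.0, 81.8]
ft_force: [-1.4, -0.2, 0.1]
finger_gap: 14.4
time: 12.9
tool_pos: [521.4, 144.4, 76.1]
tcp_rot: [-180.0, 0.0, 81.8]
ft_force: [-4.5, -1.2, 5.5]
finger_gap: 14.7
```

The flange has touched down: the force went from −5 N to +5 N at the expected height of about 76. I'll release slowly and look before rising.

```bash
python3 -m creep '0 0 0 0 0 0 1.5;0 0 0 0 0 0 1.8;0 0 0 0 0 0 2.2;0 0 0 0 0 0 3;0 0 0 0 0 0 4;0 0 0 0 0 0 5;0 0 0 0 0 0 5;0 0 0 0 0 0 5' 20
python3 -m creep '0 0 -0.5 0 0 0 5;0 0 -1.5 0 0 0 5;0 0 -3 0 0 0 5;0 0 -5 0 0 0 5;0 0 -7.5 0 0 0 5;0 0 -10 0 0 0 5;0 0 -12.5 0 0 0 5;0 0 -14.5 0 0 0 5;0 0 -15.5 0 0 0 5;0 0 -16 0 0 0 5'
python3 - <<'E'
from h import *
import cv2
s=imaging.snapshot("side")[:,:,::-1]
cv2.imwrite("pics/a9s.png",cv2.resize(s[170:290,180:320],None,fx=5,fy=5,interpolation=cv2.INTER_CUBIC)[:600])
plan(450,-60,300,81.9)
E
```

```text
time: 13.7
tool_pos: [521.5, 144.4, 76.1]
tcp_rot: [-180.0, 0.0, 81.8]
ft_force: [0.2, 1.4, -0.1]
finger_gap: 49.8
time: 14.7
tool_pos: [522.3, 144.6, 238.3]
tcp_rot: [179.9, -0.0, 81.8]
ft_force: [-0.2, 0.9, -0.0]
finger_gap: 49.8
shift cm [-21.26  -4.23  -6.22] rv [ 0.09 -0.03 -0.06]
```

View pics/a9s.png

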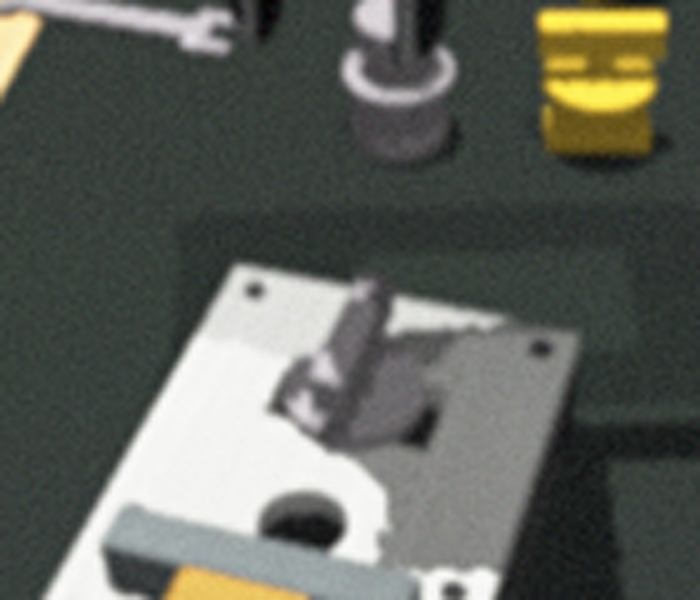

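The T-bolt is free. Its handle lies crosswise from (370,285) to (335,425), and the flange covers the slot. I'll move the arm aside and check from above.

```bash
python3 -m creep '-1 0 -1 0 0 0 5;-3 -0.5 -3 0 0 0 5;-6 -1 -5 0 0 0 5;-9 -1.5 -6 0 0 0 5;-12 -2 -6 0 0 0 5;-15 -3 -6 0 0 0 5;-18 -3.5 -6 0 0 0 5;-21 -4 -6 0 0 0 5;-24 -5 -6 0 0 0 5;-27 -6 -6 0 0 0 5;-30 -6 -6 0 0 0 5;-32 -6 -6 0 0 0 5;-33 -6 -6 0 0 0 5;-33 -6 -6 0 0 0 5'
python3 - <<'E'
from h import *
import cv2
s=imaging.snapshot("side")[:,:,::-1];t=imaging.snapshot("top")[:,:,::-1]
cv2.imwrite("pics/b_s.png",cv2.resize(s[205:285,200:300],None,fx=7,fy=7,interpolation=cv2.INTER_CUBIC))
cv2.imwrite("pics/b_t.png",cv2.resize(t[150:240,100:220],None,fx=6,fy=6,interpolation=cv2.INTER_CUBIC))
cv2.imwrite("pics/b_full.png",np.hstack([cv2.resize(s,(400,300)),cv2.resize(t,(400,300))]))
E
```

```text
time: 16.15
tool_pos: [415.2, -174.6, 297.3]
tcp_rot: [180.0, -0.0, 81.7]
ft_force: [0.4, 0.8, 0.1]
finger_gap: 50.2
```

View pics/b_t.png

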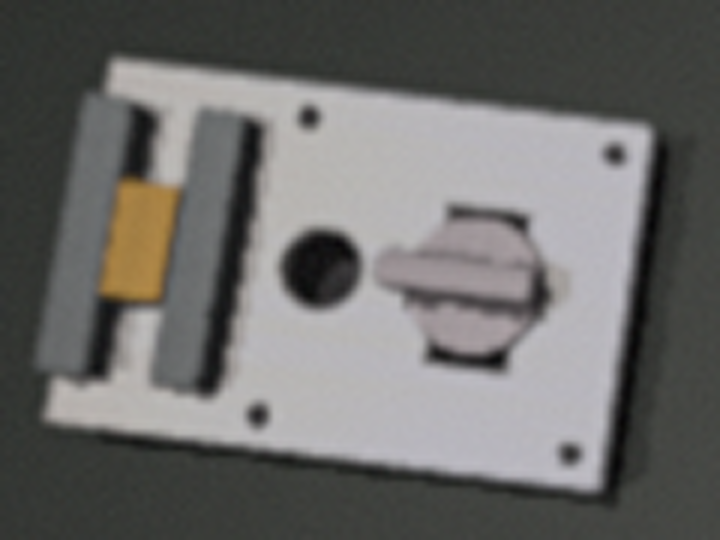

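View pics/b_s.png

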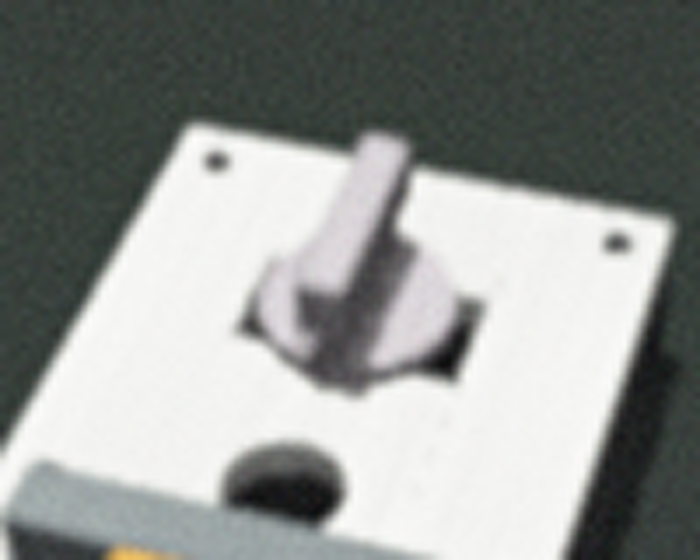

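View pics/b_full.png

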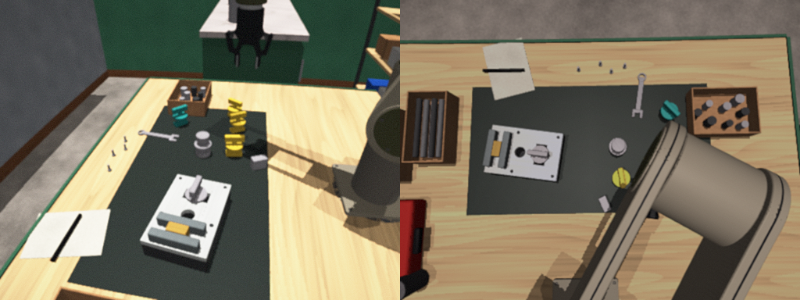

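Top view: the flange is centred on the slot, with slot ends visible equally at (487,217) and (467,357), and the handle runs from (378,268) to (538,283), across the slot. The round-knob screw still stands. Last, a numeric check of tilt and yaw.

```bash
python3 - <<'E'
from h import *
R=Ro.from_euler("z",81.9,degrees=True);o=np.array([521.3,144.4,24])
for l in([33,8,80],[33,-8,80],[-33,-8,80],[-33,8,80]):
    X=o+R.apply(l);a=(proj("top",X)-[100,150]+.5)*6;b=(proj("side",X)-[200,205]+.5)*7
    print(l,a.round(),b.round())
print("flange",[((proj("top",o+[30*np.cos(q),30*np.sin(q),44])-[100,150]+.5)*6).round() for q in np.arange(4)*np.pi/2])
g=lambda n,z:cv2.cvtColor(cv2.imread(n),cv2.COLOR_BGR2GRAY)
E
```

```text
[33, 8, 80] [370. 286.] [347. 292.]
[33, -8, 80] [376. 248.] [293. 280.]
[-33, -8, 80] [533. 268.] [367. 130.]
[-33, 8, 80] [527. 306.] [418. 140.]
flange [array([473., 217.]), array([403., 287.]), array([471., 355.]), array([542., 285.])]
```

The predicted handle and flange corners for a seated, upright, 90°-turned bolt match both pictures to within about 2 px native. Handing in.

```bash
python3 -c "
from bench import r
print(r.hand_in())"
```

```text
the job is handed in; nothing more can be done
None
```

The T-bolt is locked crosswise in the slot and released, with its flange resting on the plate. I handed the job in shortly after 16 s of the 42 s allowed.

- **What I did:** I gripped the grey T-bolt by its bar handle, carried it over the round-knob screw, and lowered its head through the slot. I then turned it 90°, from yaw −8.1 to 81.8. It touched down at the expected height, with the vertical force going from −5 to +5 N, before I let go and moved the arm clear.
- **Last checks:** In both views the handle lies across the slot, and the flange is centred with equal slot openings at each end. The handle and flange edges are within about 2 pixels of where a seated, upright bolt should appear. The round-knob screw and the turquoise and yellow look-alikes I could see were still standing; the arm partly hid the yellow ones in the last top view. The arm was touching nothing.
- **Small disagreements:**
  - The finger gap while gripping read 14.3–14.9 mm on the 16 mm handle.
  - Before I lowered the bolt, one reading put the head's edge 2–6 mm off across the slot. No contact force showed as it went through.
- **Not seen directly:** The head under the plate is out of view. Its position is inferred from the handle, which is parallel to it.

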